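# Tare the weighing bowl and add the wax block

## Task

Gently stand the empty blue weighing bowl on the pan of the bench scale and turn it until all four feet drop into the gaps of the pan and it sits low, level and without rocking; let go of it. Then gently press the red tare button, which is under the clear splash guard, fully down and let it come up again, with the bowl still empty and untouched. Only then lay the ochre wax block flat inside the bowl, leaving the bowl seated and the other things on the table where they are.

Things in the scene. Friction and masses are not known exactly. Their poses are not given: they have to be found in the camera images.
- scale: Fixed grey bench scale; origin on the table between pan and console, z up, its -x side to the robot. In its frame the round pan is at (0, 110) mm, the console with the tare button at (0, -115) mm, turned 45 degrees to the left. Pan housing 210 x 210 mm, 40 mm high; console 130 x 120 mm, 44 mm high. Lets the bowl press on it with at most 80 N.
- guard (a point): Middle of the open front edge of the clear splash guard's roof, on its underside, 165 mm above the table, 5 mm in front of the tare button's axis. The roof, 120 mm wide, runs 60 mm from here along the button's +x, on two clear side walls. It bars a gripper coming straight down on the button: lean the gripper back out of the open front, along the button's -x, by 35 to 45 degrees.
- pan_c (a point): Centre of the pan's floor, 46 mm above the table; axes as the scale's, not the pan's. Aluminium disc, 172 mm across, with four black lands (arcs, radius 44 to 80 mm, 7 mm high) and four 26 mm gaps between them, 90 degrees apart. The pan lies at an arbitrary turn not told here: see the gaps, or turn the bowl up to 90 degrees and feel it drop. The pan is too stiff to turn along.
- bowl_c (a point): Loose blue bowl, 190 mm across, 0.45 kg; point on its axis 36.5 mm above the feet's underside. Rim 9.5 mm above the point, inner floor 18.5 mm below, inside radius 82 mm (floor) to 92 mm (rim). Four feet (14 mm across, 14 mm high) at 60 mm radius along its +x, +y, -x, -y. Point is 36.5 mm above pan_c when seated, 43.5 mm when on the lands.
- grip_c (a point): Point on the bowl's axis, 20 mm above bowl_c, in the upright pale wooden square grip (24 x 24 mm, its faces square to the bowl's x and y, top 16.5 mm above this point) by which to pinch the bowl from above.
- tare (a joint): Travel of the tare button: 0 up, 0.006 m fully down; a spring that needs 5 N fully down and returns. It must not be pushed with more than 25 N.
- tare_top (a point): Centre of the top of the round red tare button (32 mm across, moves straight down 6 mm), 66 mm above the table; the splash guard's roof is above it. Its +x points level from the guard's open front to its back, 45 degrees to the left of the scale's +x.
- ochre_c (a point): Centre of the loose ochre yellow wax block, 90 (its x) x 28 (its y) x 45 (z) mm, about 0.13 kg. To be laid inside the bowl beside the grip: with its centre 55 mm from the bowl's axis and its length square to the radius it has room on all sides.
- cream_c (a point): Centre of a cream wax block of the same shape, to be left alone.
- jar: Amber jar, 70 mm diameter, 100 mm high, to be left alone; origin under its centre.
- brayer: Ink roller lying on the table, 180 mm long, 40 mm high, to be left alone; origin under its roller.
- brush: Brush lying on the table, 190 mm long, to be left alone.
Things that resemble listed ones, but are neither listed nor needed, are in the scene too. Of the things that look like the part that bears bowl_c, the larger one is meant.

How it is judged:
On the way, in this order (a step that is already met when the one before it is completed fails the run):
1. the bowl, empty, sits low and level with its feet in the gaps of the pan, let go (z of bowl_c in the frame of pan_c below 0.039 m and horizontal distance between bowl_c and pan_c below 0.012 m and angle between bowl_c's own z axis and vertical below 0.04 rad and contact force between the fingers and bowl below 0.3 N and horizontal distance between ochre_c and bowl_c above 0.12 m and linear speed of bowl below 0.02 m/s), for 0.3 s.
2. the tare button is pressed down (over 5 of 6 mm) while the seated bowl is empty and untouched (z of bowl_c in the frame of pan_c below 0.039 m and horizontal distance between bowl_c and pan_c below 0.012 m and angle between bowl_c's own z axis and vertical below 0.04 rad and contact force between the fingers and bowl below 0.3 N and horizontal distance between ochre_c and bowl_c above 0.12 m and value of joint tare above 0.005 m), for 0.1 s.
3. the tare button is up again, the bowl still seated, empty and untouched (z of bowl_c in the frame of pan_c below 0.039 m and horizontal distance between bowl_c and pan_c below 0.012 m and angle between bowl_c's own z axis and vertical below 0.04 rad and contact force between the fingers and bowl below 0.3 N and horizontal distance between ochre_c and bowl_c above 0.12 m and value of joint tare below 0.001 m), for 0.1 s.
At the end, for the whole second after the job is handed in: Bowl seated in the gaps (within 2.5 mm of its low height, level to 0.04 rad, within 12 mm of the pan centre); ochre block lying flat in it (centre within 75 mm of the axis, at most 10 mm above the bowl point); both at rest; tare button up (z of bowl_c in the frame of pan_c below 0.039 m and horizontal distance between bowl_c and pan_c below 0.012 m and angle between bowl_c's own z axis and vertical below 0.04 rad and horizontal distance between ochre_c and bowl_c below 0.075 m and z of ochre_c in the frame of bowl_c between -0.015 and 0.01 m and contact force between ochre and bowl above 0.3 N and value of joint tare below 0.001 m and linear speed of each of ochre, bowl below 0.02 m/s); the robot touches nothing.
It fails at once if the tare button is pushed with more than 25 N (contact force between anything else and tare above 25 N).
It fails at once if the bowl is set or pressed on the scale with more than 80 N (contact force between bowl and scale above 80 N).
It fails at once if the bowl is tipped over (angle between bowl_c's own z axis and vertical above 0.6 rad).
It fails at once if another thing on the table is moved by more than 30 mm (distance of any of cream_c, jar, brayer, brush from where it was at the start of the episode above 0.03 m).
It also fails if it takes over 72 s, if anything falls off the work surface, if the arm or the gripper's body presses on something with over 40 N, if the wrist force passes 120 N, or if a joint passes its speed limit or range.

## Robot

A 6-joint arm with a two-finger parallel gripper is mounted at the origin on the work surface. World frame = base frame: x ahead of the robot, y to its left, z up, the work surface at z = 0. Lengths are in m, angles in rad, forces in N, time in s.
With the tool pointing down it reaches from about 0.3 to 0.825 m from the base axis. Payload 5.4 kg.
Tool frame: the origin (TCP) lies at the very end of the fingers, on their centre line; the grasp point (between the pads) lies 19 mm behind it; z points along the fingers, y is the line along which they close (so a half turn about z gives the same grasp; the last joint's range is limited). The gripper opens to 92 mm and grips with 3 to 60 N. Pads are 20 mm wide; open, the fingers measure 128 mm over their backs; the gripper's body (75 mm by 189 mm) begins 69 mm behind the grasp point.
Start: joints at [1.102, 0.158, 1.597, -0, 1.386, -0.21], TCP at [0.147, 0.556, 0.215] pointing down, gripper open.
Joint ranges: [-2.91, 2.91], [-0.94, 2.29], [0.18, 2.7], [-1.29, 4.43], [0.17, 2.64], [-3, 3]. Speed limits (rad/s): [2.57, 2.57, 3.14, 3.14, 3.14, 3.14].

## Interface

Orientations are given as a rotation vector (axis times angle).
In Python, from workcell import bot gives the robot as it stands. Calls block until the motion is done:
- bot.goto(position, orientation): joint-space move of the TCP to a pose.
- bot.line_to(position, rot=None, max_speed=0.15): straight line of the TCP; rot=None keeps the orientation; max_speed is the mean speed in m/s.
- bot.set_joints(angles): joint-space move.
- bot.set_gripper(opening, newtons=None): opening from 0.0 (shut) to 1.0 (fully open); newtons is the grip in N (None keeps the last); returns when the fingers have stopped.
- bot.hold(seconds).
- bot.inverse_kinematics(position, orientation): joint angles nearest the present ones, or None.
- bot.read_camera(name): name is "side" or "top" or "wrist"; returns a dict with "pixels" (420x560x3 uint8, blue, green, red), "fx", "fy", "cx", "cy" (pixels), "R" (3x3) and "t" (3): a world point X has camera coordinates R X + t. Camera axes: x right, y down, z forward; pixel columns grow to the right and rows downward; lengths in m; the calibration is good to about 2 mm. The wrist camera is an equidistant fisheye: a pixel r from the principal point sees the ray r / f radians off the axis. A picture is of the moment at which its call begins. There is no depth.
A pose or a line that the arm cannot do raises bot.MotionError and nothing moves.
- bot.job_done(): hands the job in; it is judged then, once.
Readings, each from a call of its own:
- bot.current_clock(): time.
- bot.current_joints(): joint angles.
- bot.current_joint_vel(): joint speeds.
- bot.current_effort(): joint torques, N m.
- bot.current_ee_pos(): TCP position.
- bot.current_tool_rot(): TCP orientation.
- bot.current_contact_force(): force on the tool from outside, world axes, zero at the start.
- bot.current_ft_torque(): the same for the moment, N m.
- bot.current_opening(): opening from 0.0 (shut) to 1.0 (fully open).
- bot.current_grip_force(): force on a finger pad.
Only numpy, scipy, OpenCV 4.12 (cv2) and the standard library are available. Lean on these libraries where they do the work, as an engineer would, in place of code of your own. Each camera call takes 0.05 s, during which the arm holds its last target. There are 200 camera calls.

## Working session

There is one attempt and no reset: what is moved stays moved. The work goes in short steps, each a Python script; the robot and the scene stay as the last script left them, time stands still between calls to the robot, and variables do not carry over. Pictures are saved under pics/ and viewed, at most 10 in all, crops included, and the job is handed in when it is done.

```bash
mkdir -p pics; ls
python3 - <<'E'
from workcell import bot
import cv2,numpy as np
for n in ["top","side"]:
    c=bot.read_camera(n); cv2.imwrite(f"pics/{n}0.png",cv2.resize(c["pixels"],(800,600),interpolation=cv2.INTER_CUBIC))
    cv2.imwrite(f"{n}_raw0.png",c["pixels"])
    print(n,c["fx"],c["fy"],c["cx"],c["cy"],np.round(c["R"],4).tolist(),np.round(c["t"],4).tolist())
print(bot.current_clock())
E
```

```text
pics
top 454.4579042847989 454.4579042847989 280.6831814226767 209.47662805050055 [[-0.0289, -0.9995, 0.0103], [-0.9921, 0.0274, -0.1225], [0.1222, -0.0138, -0.9924]] [-0.044, 0.5563, 1.2871]
side 461.72237254035684 461.72237254035684 279.9643650155814 212.55713120453666 [[0.995, -0.0981, 0.019], [-0.0583, -0.7248, -0.6865], [0.0811, 0.6819, -0.7269]] [-0.5602, 0.0764, 1.5108]
0.1
```

View pics/top0.png

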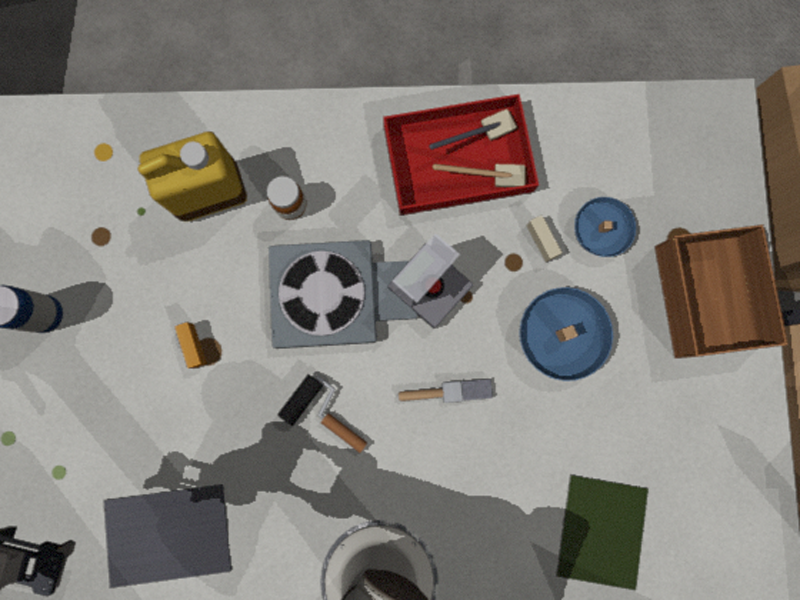

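View pics/side0.png

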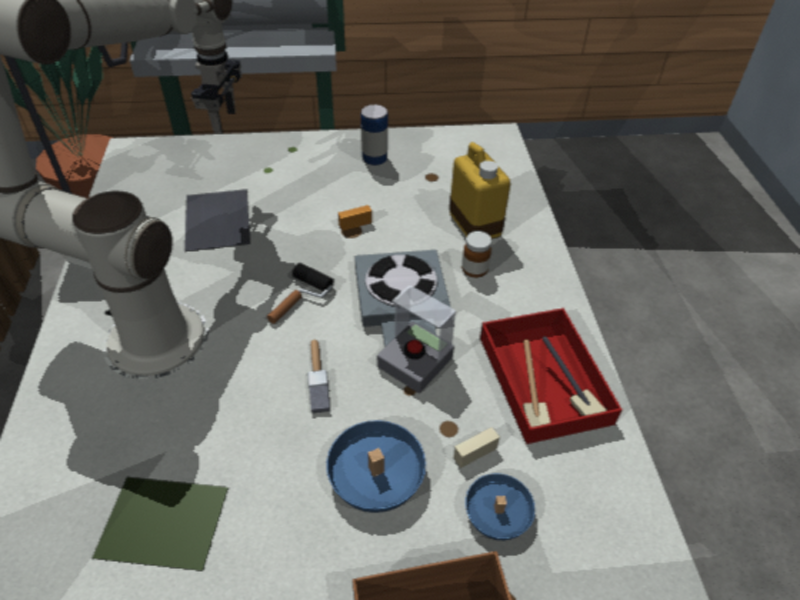

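The top view shows the pan at (322,292), tare at (432,287), the large bowl's grip at (569,333) and the ochre block at (191,345), all in 800-px coordinates. Next I'll enlarge these.

```bash
cat > h.py <<'E'
from workcell import bot
import cv2,numpy as np
from scipy.spatial.transform import Rotation as Ro
def ray(c,u,v,z,fish=False):
    x,y=(u-c["cx"])/c["fx"],(v-c["cy"])/c["fy"]
    if fish:
        r=np.hypot(x,y); s=np.tan(r)/r if r>0 else 1; x,y=x*s,y*s
    R=np.array(c["R"]);t=np.array(c["t"]); o=-R.T@t; d=R.T@np.array([x,y,1.])
    return o+d*(z-o[2])/d[2]
def px(c,X):
    p=np.array(c["R"])@np.array(X)+np.array(c["t"]); return p[0]/p[2]*c["fx"]+c["cx"],p[1]/p[2]*c["fy"]+c["cy"]
def down(yaw):  # tool z down, tool y axis at angle yaw from world x
    y=np.array([np.cos(yaw),np.sin(yaw),0]);z=np.array([0,0,-1.]);return Ro.from_matrix(np.c_[np.cross(y,z),y,z]).as_rotvec()
E
python3 - <<'E'
import cv2,numpy as np
im=cv2.imread("top_raw0.png")
def cr(x,y,w,h,s):
    o=cv2.resize(im[y:y+h,x:x+w],None,fx=s,fy=s,interpolation=cv2.INTER_CUBIC)
    for i in range(0,w,10): cv2.line(o,(i*s,0),(i*s,6),(0,255,0),1); 
    for i in range(0,h,10): cv2.line(o,(0,i*s),(6,i*s),(0,255,0),1)
    return o
a=cr(185,160,160,90,5)   # 800x450 -> 
b=cr(362,198,70,70,4); c=cr(115,215,40,50,5)
cv2.imwrite("pics/cropA.png",a)
o=np.zeros((280,800,3),np.uint8);o[:,:280]=b;o[:250,300:500]=c
cv2.imwrite("pics/cropB.png",o)
E
```

```text
(no output)
```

View pics/cropA.png

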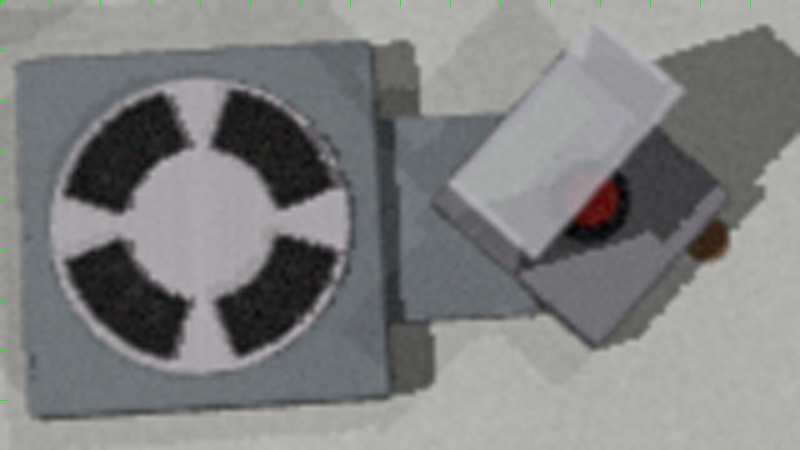

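View pics/cropB.png

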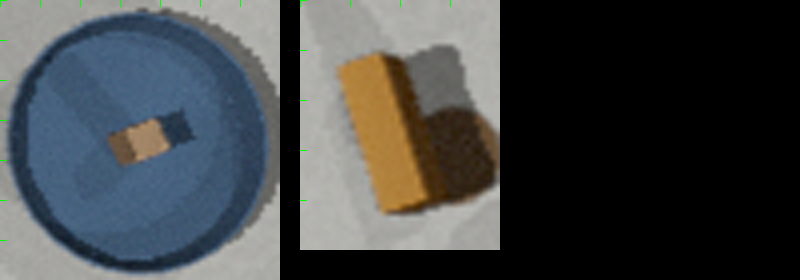

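Run:
```python
from h import *
c=bot.read_camera("top")
A=lambda x,y,z:ray(c,185+x/5-.0,160+y/5,z)
B=lambda x,y,z:ray(c,362+x/4,198+y/4,z)
C=lambda x,y,z:ray(c,115+(x-300)/5,215+y/5,z)
ang=lambda p,q:np.degrees(np.arctan2(*(q-p)[1::-1]))
print("pan",A(200,226,.046),A(201,225,.053))
print("gap dirs",ang(A(65,230,.053),A(335,220,.053)),ang(A(205.5,357,.053),A(198.5,91,.053)))
print("housing edges",ang(A(370,42,.04),A(15,62,.04)),ang(A(388,395,.04),A(30,417,.04)),ang(A(388,395,.04),A(370,42,.04)),ang(A(30,417,.04),A(15,62,.04)))
h=[A(*p,.04) for p in((370,42),(15,62),(388,395),(30,417))];print("housing c",np.mean(h,0))
print("tare",A(596,199,.066))
print("console edge",ang(A(598,348,.044),A(725,190,.044)))
print("bowl",B(138,142,.046))
g=[B(*p,.073) for p in((127,128),(160,119),(171,149),(138,160))];print("grip",np.mean(g,0),ang(g[1],g[0]),ang(g[2],g[3]),ang(g[3],g[0]),ang(g[2],g[1]))
o=[C(*p,.045) for p in((338,68),(384,53),(430,200),(384,212))];print("ochre",np.mean(o,0),ang(o[3],o[0]),ang(o[2],o[1]),np.linalg.norm(o[0]-o[3]),np.linalg.norm(o[0]-o[1]))
# side cross check
s=bot.read_camera("side")
for n,p in dict(tare=[*A(596,199,.066)[:2],.066],grip=[*np.mean(g,0)[:2],.073],pan=[*A(200,226,.046)[:2],.046],och=[*np.mean(o,0)[:2],.045]).items(): print(n,np.array(px(s,p))/.7)
```

```text
pan [0.57029778 0.10050668 0.046     ] [0.56990788 0.09916167 0.053     ]
gap dirs -89.43409384642311 0.6877655102016637
housing edges 91.75916042624013 91.89492657657466 1.5411104489213794 2.1405176487547335
housing c [0.57034581 0.10064161 0.04      ]
tare [ 0.57688387 -0.1270191   0.066     ]
console edge -40.61231469954369
bowl [ 0.47478684 -0.389986    0.046     ]
grip [ 0.47499941 -0.39062848  0.073     ] 103.51205573730866 106.584728079915 15.74861003528091 16.814725761197632
ochre [0.47310867 0.36731036 0.045     ] 18.148960603644895 17.684612877128718 0.08705272641526798 0.027275146289595754
tare [412.69055994 345.14690261]
grip [374.25739055 454.75255168]
pan [399.21968042 278.26002329]
och [353.41557218 210.95028042]
```

Scale yaw comes out at about 1.85°, the gaps at about 0.6° and the bowl yaw at about 16°. I'll pick up the bowl now.

Run:
```python
from h import *
best=None
for k in (16,106,-74,196,-164):
    j=bot.inverse_kinematics([.475,-.390,.037],down(np.radians(k)))
    j2=bot.inverse_kinematics([.57,.10,.084],down(np.radians(k-15.4)))
    print(k,None if j is None else np.round(j,2),None if j2 is None else np.round(j2,2))
yaw=np.radians(16)
ks=[k for k in(16,106,-74) if (j:=bot.inverse_kinematics([.475,-.390,.037],down(np.radians(k)))) is not None and abs(j[5])<2.6]
k=min(ks,key=lambda k:abs(bot.inverse_kinematics([.475,-.390,.037],down(np.radians(k)))[5]));print("use",k)
bot.line_to([.20,.53,.36],max_speed=.3)
bot.goto([.475,-.39,.28],down(np.radians(k)))
c=bot.read_camera("wrist");cv2.imwrite("pics/w1.png",c["pixels"])
import pickle;pickle.dump(c,open("w1.pkl","wb"))
print(bot.current_clock(),bot.current_ee_pos(),c["fx"],c["cx"],c["cy"])
```

```text
16 [-0.88  0.45  1.61  0.    1.08 -1.16] [-0.04  0.3   1.7  -0.    1.14 -0.05]
106 [-0.88  0.45  1.61 -0.    1.08 -2.73] [-0.04  0.3   1.7  -0.    1.14 -1.62]
-74 [-0.88  0.45  1.61 -0.    1.08  0.41] [-0.04  0.3   1.7  -0.    1.14  1.53]
196 [-0.88  0.45  1.61 -0.    1.08  1.98] None
-164 [-0.88  0.45  1.61 -0.    1.08  1.98] None
use -74
4.2833 [ 0.47543636 -0.38946456  0.28009952] 325.19226210127806 277.26679657760155 214.73687785499158
```

View pics/w1.png

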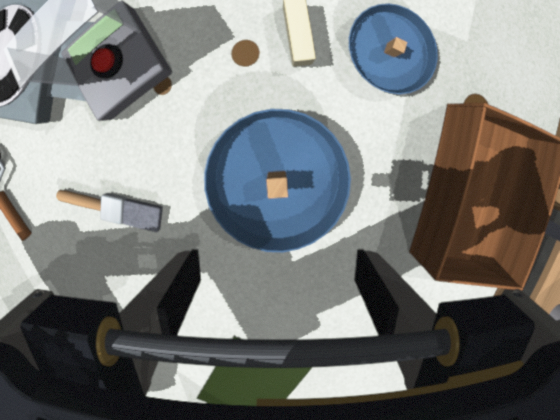

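The wrist view shows the grip at (277,187), square to the image, and the tare button unobstructed at (105,61).

Run:
```python
from h import *
import pickle;c=pickle.load(open("w1.pkl","rb"))
print("grip",ray(c,277,187,.073,1),"rim",ray(c,277.5,180,.046,1),"tare",ray(c,105,61,.066,1))
g=ray(c,277,187,.073,1); x,y=(g[:2]+[.475,-.390])/2
assert np.hypot(g[0]-.475,g[1]+.39)<.012
k=np.radians(-74)
bot.line_to([x,y,.28]); bot.line_to([x,y,.0375],max_speed=.15)
bot.set_gripper(0.0,30)
print(bot.current_opening(),bot.current_grip_force(),bot.current_contact_force(),bot.current_ft_torque(),bot.current_ee_pos())
bot.line_to([x,y,.06],max_speed=.05);bot.line_to([x,y,.34])
print(bot.current_opening(),bot.current_contact_force(),bot.current_clock())
bot.goto([.57,.10,.30],down(k+np.radians(-15.4)))
bot.line_to([.57,.10,.16])
c=bot.read_camera("wrist");cv2.imwrite("pics/w2.png",c["pixels"])
print(bot.current_opening(),bot.current_contact_force(),bot.current_clock(),bot.current_ee_pos())
```

```text
grip [ 0.47652436 -0.38935819  0.073     ] rim [ 0.47987133 -0.389021    0.046     ] tare [ 0.57737052 -0.13254449  0.066     ]
0.2601804263905458 29.679293632507324 [-0.19007309 -0.14757417  1.26411331] [-0.0120852   0.25000613  0.05144093] [ 0.47566502 -0.38950012  0.03740994]
0.2605746221859766 [-0.53877013 -0.78517327 -4.93404019] 9.9667
0.2622664679068923 [ 0.1787545   0.191039   -5.76512636] 12.9167 [0.57105877 0.09991943 0.16154407]
```

View pics/w2.png

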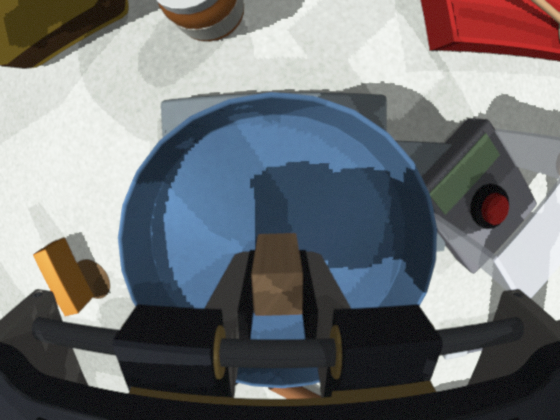

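Run:
```python
from h import *
bot.line_to([.57,.10,.096],max_speed=.1)
f0=np.array(bot.current_contact_force());print(f0,bot.current_ee_pos())
z=.096
while z>.0835:
    z-=.0015; bot.line_to([.57,.10,z],max_speed=.02)
    f=bot.current_contact_force(); p=bot.current_ee_pos()
    print(round(z,4),np.round(f,1),round(p[2],4))
    if f[2]-f0[2]>12: print("contact");break
print(bot.current_clock(),bot.current_ft_torque())
```

```text
[ 0.71533796  0.69480483 -3.46706276] [0.57061921 0.09998768 0.09667976]
0.0945 [-0.1  0.4 -3.9] 0.0951
0.093 [-0.1  0.6 -3.8] 0.0929
0.0915 [-1.4  0.1 -4.8] 0.0913
0.09 [ 0.4  0.2 -5.3] 0.0898
0.0885 [ 0.2  0.3 -4.7] 0.0883
0.087 [-0.1  1.  -3.3] 0.0868
0.0855 [-0.5 -0.3 -4.2] 0.0854
0.084 [ 0.4  0.4 -4.3] 0.0838
0.0825 [-1.8  0.7  2.8] 0.0834
15.9583 [-0.02273973  0.59597279  0.07945504]
```

The feet dropped past the land height (0.0905) and touched at 0.0834, so the bowl is seated. Releasing it, then checking IK for the leaned press.

```bash
cat >> h.py <<'E'
B=np.radians(46.85); bx=np.array([np.cos(B),np.sin(B),0]); by=np.array([-np.sin(B),np.cos(B),0]); L=np.radians(41)
zt=np.sin(L)*bx-np.cos(L)*np.array([0,0,1.])
def lean(s): return Ro.from_matrix(np.c_[np.cross(s*by,zt),s*by,zt]).as_rotvec()
TT=np.array([.577,-.127,.0724])+.005*bx
E
python3 - <<'E'
from h import *
bot.set_gripper(0.75,30); bot.hold(.2)
p=bot.current_ee_pos(); bot.line_to([p[0],p[1],.14],max_speed=.1); bot.line_to([.54,.06,.32],max_speed=.3)
print(bot.current_clock(),bot.current_contact_force(),bot.current_grip_force())
for s in(1,-1):
    for d in(.25,.1,0,-.008):
        j=bot.inverse_kinematics(TT-d*zt,lean(s)); print(s,d,None if j is None else np.round(j,2))
c=bot.read_camera("top");cv2.imwrite("pics/t3.png",cv2.resize(c["pixels"][140:270,160:350],None,fx=4,fy=4,interpolation=cv2.INTER_CUBIC))
E
```

```text
18.45 [ 0.21704602  0.54734042 -0.44726113] 0.0
1 0.25 [-1.12  0.02  1.81  0.66  1.61  2.69]
1 0.1 [-0.93  0.16  1.91  0.73  1.31  2.68]
1 0 [-0.8   0.31  1.91  0.81  1.13  2.65]
1 -0.008 [-0.79  0.32  1.91  0.82  1.11  2.65]
-1 0.25 [-1.12  0.02  1.81  0.66  1.61 -0.45]
-1 0.1 [-0.93  0.16  1.91  0.73  1.31 -0.46]
-1 0 [-0.8   0.31  1.91  0.81  1.13 -0.49]
-1 -0.008 [-0.79  0.32  1.91  0.82  1.11 -0.49]
```

View pics/t3.png

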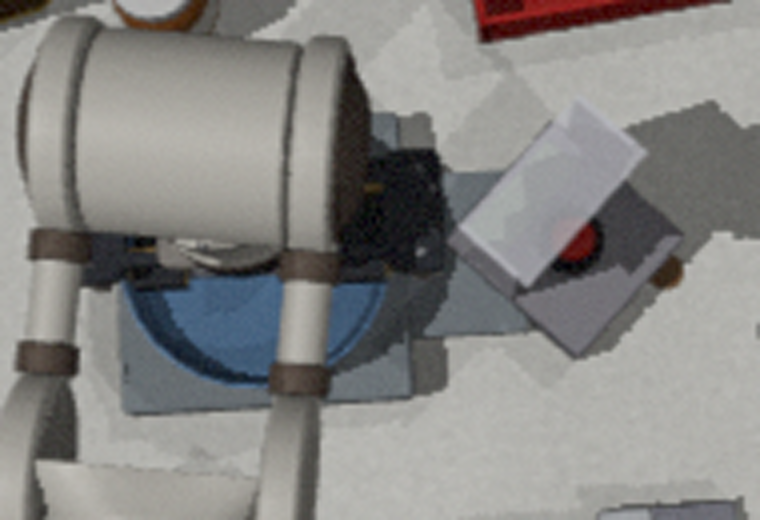

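The bowl is on the pan; the button sits clear at the guard's front. Next is the approach and a red-blob check.

Run:
```python
from h import *
bot.set_gripper(0.0,20)
bot.goto(TT-.25*zt,lean(-1)); bot.line_to(TT-.10*zt,max_speed=.2)
c=bot.read_camera("wrist"); im=c["pixels"]; cv2.imwrite("pics/w4.png",im)
h=cv2.cvtColor(im,cv2.COLOR_BGR2HSV); m=(((h[...,0]<6)|(h[...,0]>174))&(h[...,1]>170)&(h[...,2]>50)).astype(np.uint8)
n,_,st,ce=cv2.connectedComponentsWithStats(m)
for i in range(1,n):
    if st[i,4]>60: print(st[i],ce[i],ray(c,*ce[i],.066,1))
print(bot.current_clock(),bot.current_contact_force(),bot.current_ee_pos(),TT-.1*zt)
```

```text
[  354    39   203   216 20396] [455.61188468 141.92733869] [ 0.79368322 -0.19537545  0.066     ]
[259 204  35  35 978] [276.01738241 221.14417178] [ 0.57708356 -0.12623158  0.066     ]
22.1667 [ 0.30825983 -0.29864522 -0.05981726] [ 0.53594656 -0.17227309  0.14902817] [ 0.53555097 -0.17121599  0.14787096]
```

View pics/w4.png

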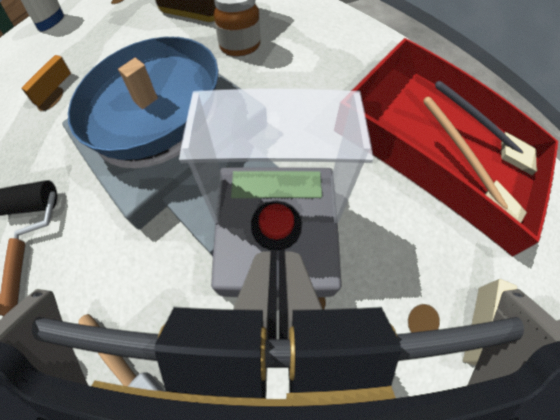

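The fingers line up with the button at (276,221), which confirms its position; the bowl looks level. Now the press.

Run:
```python
from h import *
up=np.array([0,0,1.])
P=TT+.004*up
bot.line_to(P-.02*zt,max_speed=.1); bot.line_to(P,max_speed=.04); bot.hold(.2)
f0=np.array(bot.current_contact_force()); print(f0,bot.current_ee_pos()-P)
d=0;z1=None
while d<.02:
    d+=.0007; bot.line_to(P-d*up,max_speed=.02); f=np.array(bot.current_contact_force())-f0; p=bot.current_ee_pos()
    print(round(d*1e3,1),np.round(f,1),round(p[2]-P[2],4))
    if f[2]>8.5: break
bot.hold(.3);print(np.array(bot.current_contact_force())-f0)
bot.line_to(P,max_speed=.03); bot.line_to(P-.12*zt,max_speed=.15)
print(bot.current_clock())
```

```text
[ 0.72884694  0.23330587 -0.24990653] [ 8.72059901e-05 -2.00670534e-04  1.92485192e-04]
0.7 [-0.8 -0.7  0.7] -0.0007
1.4 [-0.6 -0.4  0.4] -0.0014
2.1 [-0.3 -0.7 -0.3] -0.0022
2.8 [-1.2  0.3  0.3] -0.0029
3.5 [-0.2  0.6  1. ] -0.0035
4.2 [-0.4 -0.3  1.6] -0.004
4.9 [-1.1  0.3  2.7] -0.0048
5.6 [-1.8 -0.7  2.8] -0.0055
6.3 [-0.3 -0.4  3.2] -0.0062
7.0 [-1.8 -0.2  2.9] -0.0069
7.7 [-0.7 -1.   3.7] -0.0076
8.4 [-1.  -0.   3.5] -0.0083
9.1 [-1.8 -0.2  4.2] -0.009
9.8 [-1.  -0.4  5.4] -0.0097
10.5 [-1.7 -0.2  5.6] -0.0103
11.2 [-3.2 -0.3  8.7] -0.0105
[-3.30553379 -0.41381264  8.26354777]
29.7083
```

Pressed to the stop (spring 3.7–10.3 mm, then hard) and released. Now the ochre block.

Run:
```python
from h import *
p=bot.current_ee_pos(); bot.line_to([p[0]-.03,p[1]-.03,.33],max_speed=.25)
q=down(np.radians(108)); x,y=.473,.367
bot.goto([x,y,.25],q); bot.set_gripper(1.0)
bot.line_to([x,y,.020],max_speed=.15)
bot.set_gripper(0.0,20)
print(bot.current_opening(),bot.current_grip_force(),bot.current_contact_force())
bot.line_to([x,y,.22],max_speed=.15)
print(bot.current_opening(),bot.current_contact_force(),bot.current_clock())
bot.goto([.57,.150,.22],down(np.radians(90.6)))
c=bot.read_camera("wrist");cv2.imwrite("pics/w5.png",c["pixels"])
print(bot.current_clock(),bot.current_ee_pos())
```

```text
0.3004969276581414 19.998261630535126 [-0.71159669  0.14848533 -0.10749956]
0.3048528996092134 [ 0.73009577 -0.58478267 -1.73052862] 38.175
39.1667 [0.56948628 0.15147944 0.21984765]
```

View pics/w5.png

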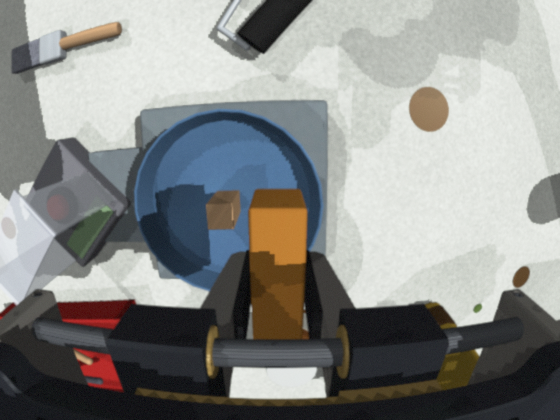

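The block is held square beside the grip, whose top is at (223,205), and there is room to the wall. Lowering under force watch.

Run:
```python
from h import *
x,y=.57,.150
bot.line_to([x,y,.11],max_speed=.12); bot.hold(.2)
f0=np.array(bot.current_contact_force()); z=.11
bot.line_to([x,y,.09],max_speed=.04); z=.09
print(f0,np.array(bot.current_contact_force())-f0)
while z>.081:
    f=np.array(bot.current_contact_force())-f0
    if abs(f).max()>5: break
    z-=.001; bot.line_to([x,y,z],max_speed=.02)
print(z,f,bot.current_ee_pos())
o=bot.current_opening(); bot.set_gripper(o+.06,20); bot.hold(.3); print(o,bot.current_opening(),bot.current_contact_force())
p=bot.current_ee_pos(); bot.line_to([p[0],p[1],.20],max_speed=.1); bot.line_to([.45,.30,.36],max_speed=.25); bot.hold(.3)
c=bot.read_camera("top");cv2.imwrite("pics/t6.png",cv2.resize(c["pixels"][150:270,160:350],None,fx=4,fy=4,interpolation=cv2.INTER_CUBIC))
print(bot.current_clock())
```

```text
[ 0.54317235  0.38167383 -1.05477813] [-0.07963343 -0.64089609 -0.46225922]
0.08299999999999999 [-4.55664607  0.21637518  6.18421964] [0.57005212 0.15002851 0.0838987 ]
0.3011668711727909 0.35473145375810744 [0.11436007 0.29098066 0.06829875]
46.2417
```

View pics/t6.png

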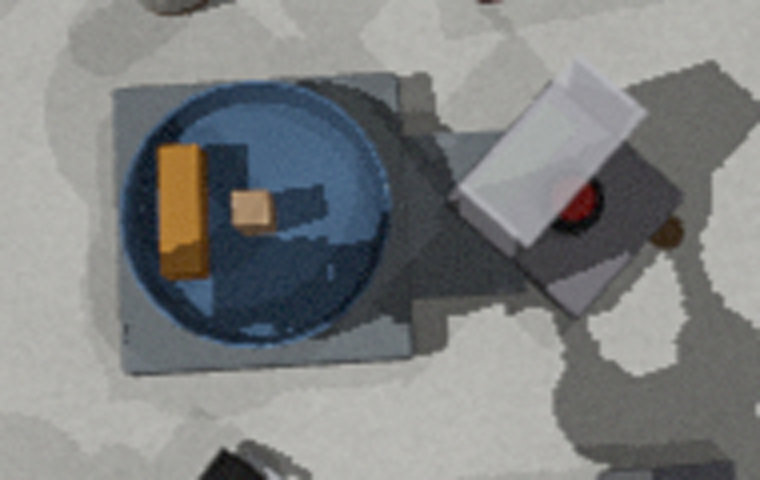

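The ochre block (183,210) lies flat beside the grip (252,211) and the bowl is centred and seated. Handing in.

```bash
python3 -c "
from workcell import bot
print(bot.job_done())"
```

```text
the job is handed in; nothing more can be done
None
```

The job is handed in: the bowl is seated in the pan's gaps, the tare button was pressed fully and released, and the ochre block lies flat in the bowl; the clock read 46 s of the allowed 72 s, and no verdict was returned.

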